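Let a raised roller down on a ratchet hoist

ROBOT

A 6-joint arm with a two-finger parallel gripper is mounted at the origin on the work surface. World frame = base frame: x ahead of the robot, y to its left, z up, the work surface at z = 0. Lengths are in m, angles in rad, forces in N, time in s.
With the tool pointing down it reaches from about 0.3 to 0.875 m from the base axis. Payload 6.4 kg.
Tool frame: the origin (TCP) lies midway between the tips of the shut fingers; the grasp point (between the pads) lies 19 mm behind it; z points along the fingers, y is the direction in which the jaws open and shut (so a half turn about z gives the same grasp; the last joint's range is limited). The gripper opens to 85 mm and grips with 20 to 120 N. Pads are 22 mm wide; open, the fingers measure 114 mm over their backs; the gripper's body (76 mm by 85 mm) begins 54 mm behind the grasp point. The pads swing forward as they close: fully open they stand 13 mm farther back than shut.
Start: joints at [0.923, 0.181, 1.607, -0, 1.354, -0.206], TCP at [0.246, 0.52, 0.2] pointing down, gripper open.
Joint ranges: [-2.99, 2.99], [-0.89, 2.07], [0.3, 2.58], [-1.14, 4.28], [0, 2.63], [-3.12, 3.12]. Speed limits (rad/s): [2.57, 2.57, 3.01, 3.14, 3.14, 3.14].

INTERFACE

Orientations are given as a unit quaternion [w, x, y, z].
In Python, from bench import ctrl gives the robot as it stands. The module is installed in compiled form; this text tells all that it offers.
- The arm moves only by the tool arm_command, never from a script. Its argument "plan" is one flat list of numbers, 4 for each row, row after row: the shift along the tool's x, y, z in mm, then the turn about the tool's z in rad. A call has 1 to 20 rows; each row shifts and turns the commanded pose from where the row before left it, along the tool's axes as they then stand; what a row does not reach is not made up. A row lasts 1/10 s, in which the tool goes at most 50 mm and 8.59 degrees, less where a joint would pass 70% of its speed; a pose out of reach is approached as far as the arm can. A call is refused whole if a number of a shift passes 50 or a number of a turn 0.15, either way. A call with a gripper value outside its range is refused whole. "grip" is the opening, from 0 (shut) to 1 (fully open), set as the call begins (left out, the last holds). The fingers move at their own pace and stop on an object; the grip force is fixed at half the most. Time passes only in rows, so rows that do not move let the fingers close. It gives the time, the measured TCP pose, the force and the opening at its end, in the units of the state.
- ctrl.get_obs(): the state, without advancing time (a new reading comes with each control period).
- ctrl.camera(name): name is "scene" or "top" or "wrist"; returns a dict with "color" (420x560x3 uint8, red, green, blue), "camera_matrix" (3x3 intrinsics, pixels), "k1" (the pictures are not rectified: a ray, as slopes to the right and down, at radius r is drawn at 1 + k1 r^2 times it, then the intrinsics apply), "eye" and "attitude" of the camera in the world; the wrist camera has in their place "T_tool_cam" (4x4, takes a point from camera to tool coordinates, whose origin is the TCP and whose axes are the flange's). Camera axes: x right, y up, looking along -z (the intrinsics and any distortion apply to the point x, -y, -z); pixel columns grow to the right and rows downward; lengths in m; the calibration is good to about 2 mm. A picture is of the moment at which its call begins: read the wrist's pose just before it. There is no depth.
- ctrl.hand_in(): hands the job in, once; it reports no verdict.
The state is a dict: "time_s": time; "q": joint angles; "dq": joint speeds; "joint_efforts": joint torques, N m; "eef_pos": TCP position; "eef_rot": TCP orientation; "wrist_force": force on the tool from outside, world axes, zero at the start; "torque": the same for the moment, N m; "opening": opening from 0.0 (shut) to 1.0 (fully open).
Only numpy, scipy, OpenCV 4.12 (cv2) and the standard library are available. Lean on these libraries where they do the work, as an engineer would, in place of code of your own. Each camera call takes 0.05 s, during which the arm holds its last target. There are 200 camera calls.

TASK

The steel roller on the hoist's lifting arm is up in the air, held by the ratchet. Tip the ball-weighted trip lever over, away from the ratchet wheel, without forcing the pawl; then take the crank handle, wind it up a little so that the pawl lifts itself clear, and let the crank turn back slowly under the load, taking two seconds or more, until the roller lies fully down in its saddle. Let go, and leave the other things on the bench where they are.

Things in the scene. Friction and masses are not known exactly. Their poses are not given: they have to be found in the camera images.
- hoist: Hand hoist: grey plates on a fixed dark base plate, 420 x 150 x 12 mm. Origin on the table under the shaft (shaft 170 mm up); x along the base towards the saddle, y along the shaft towards the crank side, z up. Along y: forked lifting arm at 0, ratchet wheel (radius 55 mm) at 55, trip lever at 68, crank arm at 92, handle 99 to 205 mm. Pawl pivot at x -85, z 212 mm.
- crank (a joint): Shaft angle, rad (crank, ratchet wheel and lifting arm turn as one). 0: roller in its saddle (stop); grows winding up, stop at 1.75. Handle at hoist x = 110 cos(q+0.35), z = 170 + 110 sin(q+0.35) mm. The load drives it towards 0 with 2 to 18 N at the handle, most when the arm is level. 22 teeth, 0.286 rad each: winding up clicks past the pawl, turning back is blocked while the pawl is in.
- handle_mid (a point): Middle of the crank handle: black sleeve, 22 mm diameter, 100 mm long, along the hoist's y, with a 30 mm collar on its outer end. It spins freely on the crank, so a hand can hold it and keep its attitude while it goes round. Room for a hand from above, closing along the hoist's x.
- saddle (a point): Where the roller's centre is when the roller lies in its saddle, a grey block with two rubber pads at the far end of the base.
- pawl (a joint): Pawl angle, rad. The pawl is a dark steel hook reaching from its pivot along the hoist's +x over the ratchet wheel. 0: hooked in the teeth; clear of them above 0.13; stop at 0.26. The teeth are undercut: under load the pawl is held in until the crank is wound up by about 0.1 rad (more does no harm).
- trip (a joint): Trip lever angle, rad: a steel stalk with a ball weight, pivoted on the pawl's pivot. 0: leans 0.5 rad towards the wheel (hoist +x), keeps the pawl in. Upright at 0.5, then it falls by itself to its stop on the pawl at 1.0; there its weight raises the pawl once the load is off. Tipping takes about 1 N along its arc; more than about 5 N at the ball against the stop tears the pawl out under load.
- trip_ball (a point): Centre of the trip lever's ball weight: steel, 25 mm diameter, 58 mm from the pivot, 68 mm along the hoist's y. It swings in the hoist's x-z plane; free space on its wheel side (+x) above the pawl for a shut gripper from above, reaching down to the ball's centre.
- sleeve_a: Bystander: steel sleeve 44 mm across, 60 mm tall. Origin at the centre of its underside.
- sleeve_b: Bystander: steel sleeve 56 mm across, 45 mm tall. Origin at the centre of its underside.
- sleeve_c: Bystander: steel sleeve 36 mm across, 80 mm tall. Origin at the centre of its underside.
- spanner: Bystander: steel spanner lying flat. Origin at its middle, underneath.
- carton: Bystander: closed cardboard carton 110 x 140 x 80 mm. Origin at the centre of its underside.
- oil_can: Bystander: grey can 52 mm across, 120 mm tall. Origin at the centre of its underside.
- tote: Bystander: open black plastic tote 160 x 110 x 60 mm. Origin at the centre of its underside.
- handle: The crank handle sleeve (see point handle_mid, same origin); it turns about its own y axis.
- roller_centre (a point): Centre of the hollow steel roller (80 mm diameter, 100 mm long) in the fork of the forked lifting arm, 220 mm from the shaft; it weighs about 0.4 to 0.65 kg. Up in the air at the start.
- roller: The hollow steel roller as a body; it turns freely on its spindle about its y axis. Same origin as point roller_centre.

How it is judged:
By the outcome, as a careful person would: the job done as asked, in the order asked, and still so for the second after the job is handed in, with the robot touching nothing.
It also fails if it takes over 61 s, if anything falls off the work surface, if the arm or the gripper's body presses on something with over 40 N, if the wrist force passes 120 N, or if a joint passes its speed limit or range.

## Working session

There is one attempt and no reset: what is moved stays moved. The work goes in short steps, Python scripts to look and compute and a tool call to move; the robot and the scene stay as the last step left them, time stands still between calls to the robot, and variables do not carry over. Pictures are saved under pics/ and viewed, about 8 in all and at most 12, crops included, and the job is handed in when it is done.

Besides the shell and the picture viewer there is one more tool, called by a JSON object that holds its "fn" and its "kwargs", one argument or row to a line. arm_command: Moves the arm, as the interface text tells. Its arguments: {"type":"object","properties":{"plan":{"type":"array","items":{"type":"number"}},"grip":{"type":"number"}},"required":["plan"]}

```bash
mkdir -p pics
cat > h.py <<'E'
import numpy as np, cv2
from bench import ctrl
def snap(name,fn):
    o=ctrl.get_obs(); c=ctrl.camera(name); cv2.imwrite('pics/'+fn,c['color'][:,:,::-1]); 
    import pickle; pickle.dump((o,c),open('pics/'+fn+'.pkl','wb')); return o,c
E
python3 - <<'E'
from h import *
for n in('scene','top'):
    o,c=snap(n,n+'1.png'); print(n,{k:v for k,v in c.items() if k!='color'})
print(o)
a=cv2.imread('pics/scene1.png');b=cv2.imread('pics/top1.png')
cv2.imwrite('pics/s1.png',cv2.resize(a,(800,600),interpolation=cv2.INTER_CUBIC));cv2.imwrite('pics/t1.png',cv2.resize(b,(800,600),interpolation=cv2.INTER_CUBIC))
E
```

```text
scene {'camera_matrix': array([[462.65222956,   0.        , 280.22898564],
       [  0.        , 462.65222956, 211.6421236 ],
       [  0.        ,   0.        ,   1.        ]]), 'k1': -0.0007244758742385002, 'eye': array([ 1.20818484, -0.65878852,  1.19721073]), 'attitude': array([0.8701171 , 0.32330549, 0.12855979, 0.34905898])}
top {'camera_matrix': array([[439.47207009,   0.        , 279.92723492],
       [  0.        , 439.47207009, 207.75239022],
       [  0.        ,   0.        ,   1.        ]]), 'k1': 0.0029501558148659294, 'eye': array([ 0.38064498, -0.03171677,  1.3255963 ]), 'attitude': array([ 0.70903293,  0.06048047, -0.05531003, -0.70039647])}
{'time_s': 0.05, 'q': array([ 9.22725363e-01,  1.81543392e-01,  1.60795396e+00,  3.16577048e-05,
        1.35379883e+00, -2.06314894e-01]), 'dq': array([ 0.00090456, -0.00189184, -0.00098475, -0.00035586, -0.00106694,
       -0.00022802]), 'joint_efforts': array([-8.80876960e-04, -4.46246159e+01, -3.52583349e+01, -1.90699225e-04,
        4.17085466e-03, -1.22935339e-05]), 'eef_pos': array([0.24545587, 0.51934175, 0.19940899]), 'eef_rot': array([-3.66966781e-04,  2.19089669e-01,  9.75704356e-01, -7.68814997e-04]), 'wrist_force': array([ 0.62995031, -0.35063274,  0.04840989]), 'torque': array([-0.02025004, -0.03430312, -0.00222848]), 'opening': 0.9962366782250252}
```

View pics/s1.png

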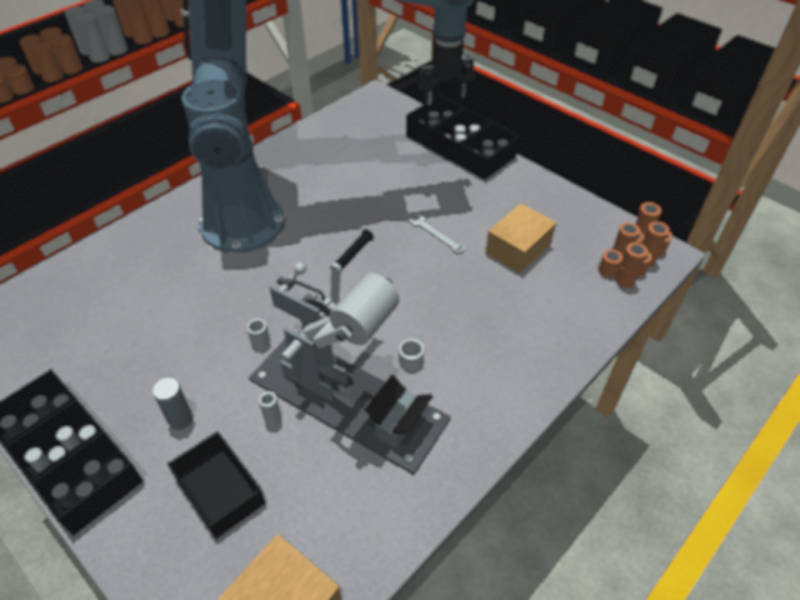

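View pics/t1.png

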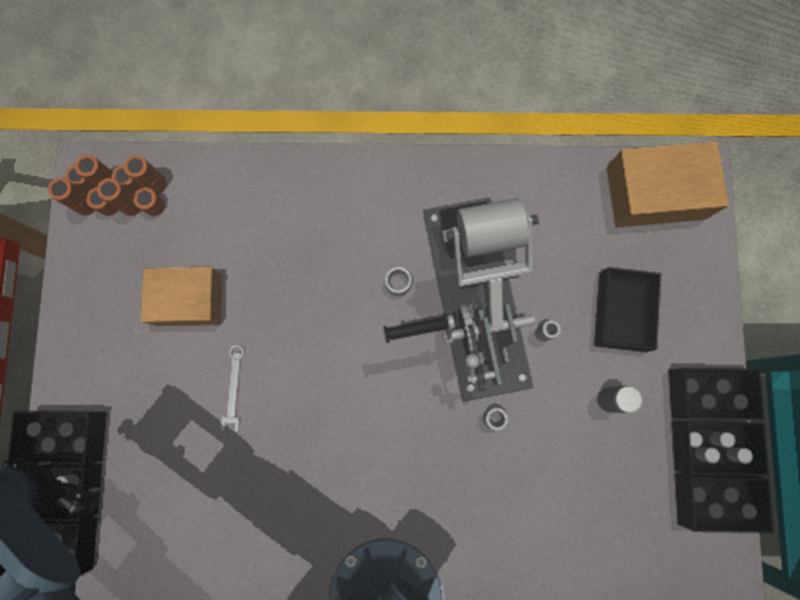

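```bash
cat >> h.py <<'E'
from scipy.spatial.transform import Rotation as R
from scipy.optimize import least_squares
def proj(c,P,o=None):
    P=np.atleast_2d(P)
    if 'eye' in c: p=(P-c['eye'])@R.from_quat(c['attitude'],scalar_first=True).as_matrix()
    else:
        Rt=R.from_quat(o['eef_rot'],scalar_first=True).as_matrix(); T=c['T_tool_cam']
        p=((P-o['eef_pos'])@Rt-T[:3,3])@T[:3,:3]
    s=np.c_[p[:,0],-p[:,1]]/-p[:,2:]; s=s*(1+c['k1']*(s**2).sum(1,keepdims=True))
    K=c['camera_matrix']; return s*[K[0,0],K[1,1]]+K[:2,2]
def world(v,P): # hoist pts (mm) -> world m
    P=np.atleast_2d(P)/1000; x,y,a=v[:3]
    return np.c_[x+np.cos(a)*P[:,0]-np.sin(a)*P[:,1],y+np.sin(a)*P[:,0]+np.cos(a)*P[:,1],P[:,2]]
def hnd(q,y): return [110*np.cos(q+.35),y,170+110*np.sin(q+.35)]
def ball(t=0): return [-85+58*np.sin(.5-t),68,212+58*np.cos(.5-t)]
E
cat > fit.py <<'E'
from h import *; import pickle
S=pickle.load(open('pics/scene1.png.pkl','rb'))[1];T=pickle.load(open('pics/top1.png.pkl','rb'))[1]
f=lambda L:(np.array(L)+.5)*.7-.5
ps=f([(368,237),(339,266),(300,268),(250,378),(414,470),(449,415)])
pt=f([(388,334),(447,323),(473,361),(463,401),(533,388),(425,210)])
def model(v):
    q,cx,cy=v[3:6]
    h=[hnd(q,203),hnd(q,102),ball()]
    b=lambda sx,sy:[cx+210*sx,cy+75*sy,12]
    Ws=world(v,h+[b(-1,-1),b(1,-1),b(1,1)]); Wt=world(v,h+[b(-1,1),b(-1,-1),b(1,1)])
    return proj(S,Ws),proj(T,Wt)
def res(v):
    a,b=model(v); return np.r_[(a-ps).ravel(),(b-pt).ravel()]
best=min((least_squares(res,[.55,-.2,a,1.0,100,0],x_scale=[.1,.1,.1,.1,10,10],loss='soft_l1') for a in(-.2,.2,-1)),key=lambda r:r.cost)
v=best.x;print(v,best.cost);print(res(v).reshape(-1,2).round(1))
print('ball',world(v,ball()),'hm',world(v,hnd(v[3],152)))
np.save('v.npy',v)
E
python3 fit.py
```

```text
[ 0.51918241 -0.20367829  0.20169401  1.09773083 84.52442988  2.89280729] 6.678104854006215
[[-0.4 -1.5]
 [-0.6 -0.4]
 [-0.7 -0. ]
 [-2.  -1.4]
 [-0.5  1.3]
 [ 1.5 -0.1]
 [-0.6 -0.4]
 [-0.5 -0.6]
 [ 0.6 -0.4]
 [-0.2  0.5]
 [ 0.5 -0.1]
 [-1.2 -0.7]]
ball [[ 0.44952609 -0.14851424  0.26289979]] hm [[ 0.50196169 -0.05205448  0.27916807]]
```

```bash
cat >> h.py <<'E'
def tool_in_hoist(v,o):
    a=v[2];d=o['eef_pos']-[v[0],v[1],0]; Rz=R.from_euler('z',a).as_matrix()
    Rt=Rz.T@R.from_quat(o['eef_rot'],scalar_first=True).as_matrix()
    return (Rz.T@d)*1000, np.arctan2(Rt[1,1],Rt[0,1])
E
python3 - <<'E'
from h import *
v=np.load('v.npy');o=ctrl.get_obs();print(tool_in_hoist(v,o))
E
```

```text
(array([-123.29895184,  763.20721394,  199.46046121]), np.float64(0.927301924813458))
```

{"fn": "arm_command", "kwargs": {
  "plan": [0,0,-24,0.13,0,0,-24,0.13,0,0,-24,0.13,0,0,-24,0.13,0,0,-24,0.13,0,0,-24,0.13,0,0,-24,0.147,-45,8,0,0,-45,8,0,0,-45,8,0,0,-45,8,0,0,-45,8,0,0,-45,8,0,0,-45,8,0,0,-45,8,0,0,-45,8,0,0,-45,8,0,0,-45,8,0,0,-45,8,0,0,-45,5,0,0],
  "grip": 0
}}

```text
time_s: 2.1
eef_pos: [0.4624, -0.0349, 0.368]
eef_rot: [-0.0, 0.632, 0.775, 0.0]
wrist_force: [0.0, -0.8, 0.3]
opening: 0.004
```

{"fn": "arm_command", "kwargs": {
  "plan": [-20,0,0,0,-10,0,0,0,0,0,0,0,0,0,0,0,0,0,0,0]
}}

```text
time_s: 2.6
eef_pos: [0.468, -0.0611, 0.3685]
eef_rot: [0.0, 0.632, 0.775, 0.0]
wrist_force: [0.4, 0.1, -0.5]
opening: 0.001
```

Run:
```python
from h import *
v=np.load('v.npy');o,c=snap('wrist','w1.png');print(tool_in_hoist(v,o),o['time_s'])
im=cv2.resize(c['color'][:,:,::-1],(800,600),interpolation=cv2.INTER_CUBIC)
q=v[3]
for P in [ball(),hnd(q,102),hnd(q,203),[-85,68,212]]:
    p=(proj(c,world(v,P),o)[0]+.5)/.7-.5;print(p.round()); cv2.drawMarker(im,tuple(int(i) for i in p),(0,0,255),0,14,1) if abs(p).max()<1000 else 0
cv2.imwrite('pics/w1b.png',im)
```

```text
(array([-21.57446932, 149.90929095, 368.47522533]), np.float64(0.001984803177334333)) 2.6
[337. 405.]
[456. 367.]
[464. 187.]
[306. 369.]
```

View pics/w1b.png

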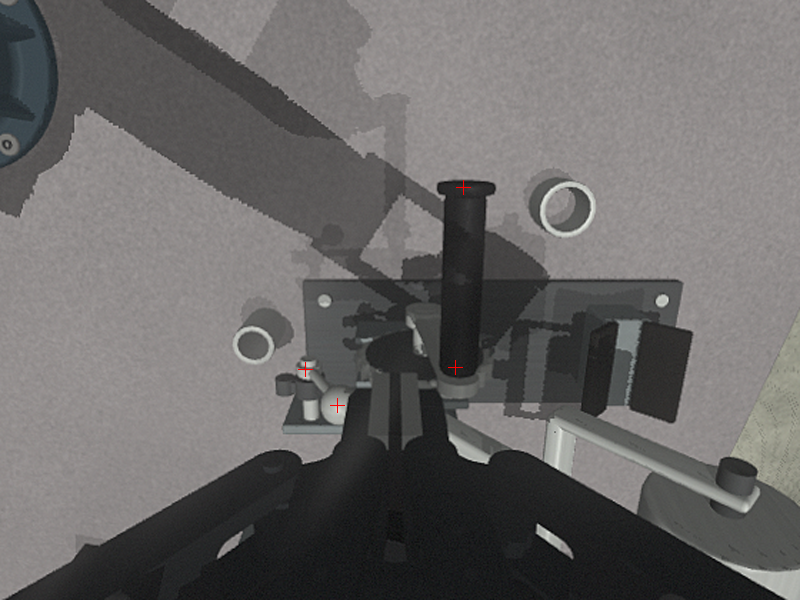

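{"fn": "arm_command", "kwargs": {
  "plan": [-28,0,0,0,-28,0,0,0,-28,0,0,0,0,0,0,0,0,0,30,0,0,0,30,0,0,0,20,0,0,0,15,0,0,0,10,0,0,0,0,0,0,0,0,0]
}}

```text
time_s: 3.75
eef_pos: [0.4855, -0.1447, 0.2642]
eef_rot: [0.001, 0.632, 0.775, 0.0]
wrist_force: [0.7, 0.3, 0.7]
opening: -0.002
```

{"fn": "arm_command", "kwargs": {
  "plan": [0,-4,0,0,0,-4,0,0,0,-4,0,0,0,-4,0,0,0,-4,0,0,0,-4,0,0,0,-4,0,0,0,0,0,0]
}}

```text
time_s: 4.55
eef_pos: [0.4572, -0.1504, 0.2633]
eef_rot: [0.0, 0.632, 0.775, -0.0]
wrist_force: [-0.1, 0.4, 0.3]
opening: -0.004
```

Run:
```python
from h import *
v=np.load('v.npy');o,c=snap('wrist','w2.png');print(tool_in_hoist(v,o),o['wrist_force'])
```

```text
(array([-50.07767438,  64.57631277, 263.33205058]), np.float64(-4.229608082528608e-05)) [-0.06343632  0.36856971  0.28877872]
```

View pics/w2.png

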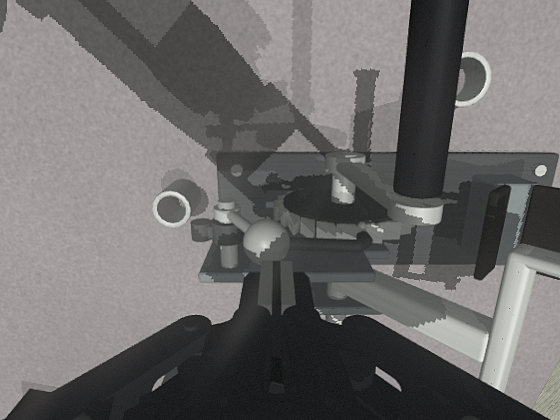

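Run:
```python
from h import *; import pickle
v=np.load('v.npy');o,c=pickle.load(open('pics/w2.png.pkl','rb'))
for t in (0,.2,.4,.6,1):print(t,ball(t),proj(c,world(v,ball(t)),o).round())
print(proj(c,o['eef_pos'],o), proj(c,world(v,[-85,68,212]),o),c['T_tool_cam'])
h=hnd(v[3],0);print(proj(c,world(v,[h[0],102,h[2]]),o))
```

```text
0 [np.float64(-57.193318760956224), 68, np.float64(262.8997885896416)] [[263. 243.]]
0.2 [np.float64(-67.8598280136423), 68, np.float64(267.40951636928514)] [[242. 246.]]
0.4 [np.float64(-79.20966183448397), 68, np.float64(269.7102415861255)] [[219. 248.]]
0.6 [np.float64(-90.79033816551603), 68, np.float64(269.7102415861255)] [[197. 248.]]
1 [np.float64(-112.80668123904377), 68, np.float64(262.8997885896416)] [[158. 243.]]
[[275.98660958 249.07971372]] [[223.75245848 212.21267472]] [[-3.69906547e-04  9.50388032e-01  3.11066634e-01  7.92308249e-02]
 [ 9.99999881e-01  2.52554636e-04  4.17536260e-04  1.51409898e-04]
 [ 3.18260144e-04  3.11066752e-01 -9.50388013e-01 -1.73220518e-01]
 [ 0.00000000e+00  0.00000000e+00  0.00000000e+00  1.00000000e+00]]
[[414.1951189  188.82386935]]
```

Run:
```python
from h import *
im=cv2.imread('pics/w2.png')[190:340,180:380];cv2.imwrite('pics/w2c.png',cv2.resize(im,(800,600),interpolation=cv2.INTER_CUBIC))
```

```text
(no output)
```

View pics/w2c.png

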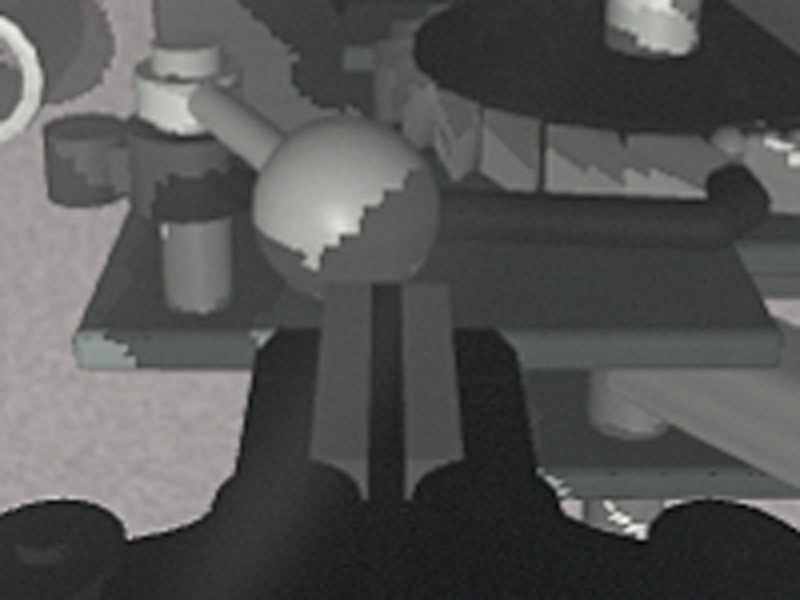

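Run:
```python
from h import *
v=np.load('v.npy');o,c=snap('scene','s2.png')
p=proj(c,o['eef_pos'])[0];print(p,proj(c,o['eef_pos']+[0,0,.02]),proj(c,world(v,ball())))
x,y=int(p[0])-80,int(p[1])-80
im=cv2.resize(c['color'][y:y+120,x:x+160,::-1],(800,600),interpolation=cv2.INTER_CUBIC)
for P,col in((o['eef_pos'],(0,0,255)),(o['eef_pos']+[0,0,.02],(0,255,0)),(world(v,ball())[0],(255,0,0))):
    p=(proj(c,P)[0]-[x,y]+.5)*5-.5;cv2.drawMarker(im,tuple(int(i) for i in p),col,0,16,1)
cv2.imwrite('pics/s2c.png',im)
```

```text
[210.49260497 189.11163118] [[209.67506846 184.09134883]] [[209.17517679 187.43803643]]
```

View pics/s2c.png

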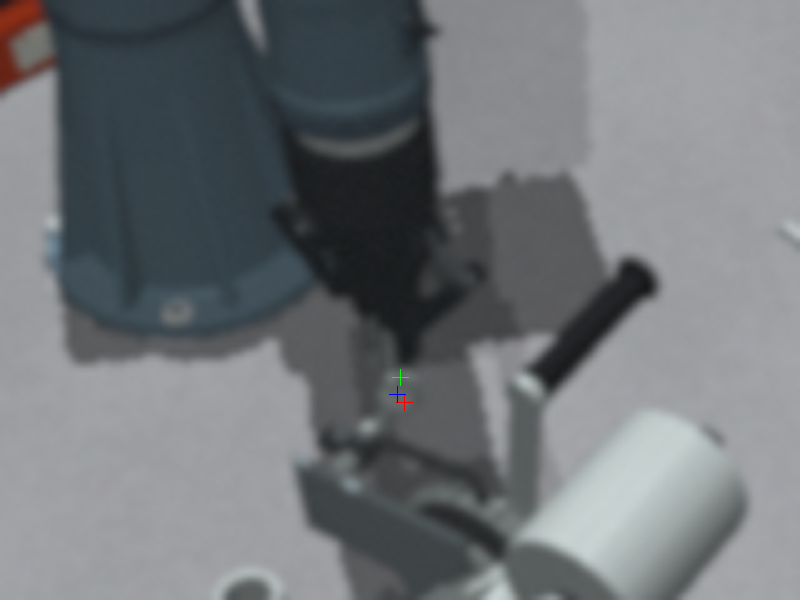

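Run:
```python
from h import *; import pickle
v=np.load('v.npy');o,c=pickle.load(open('pics/s2.png.pkl','rb'))
for t in (0,.3,.5,.7,1):print(t,((proj(c,world(v,ball(t)))[0]-[130,109]+.5)*5-.5).round())
print('piv',((proj(c,world(v,[-85,68,212]))[0]-[130,109]+.5)*5-.5).round())
o,c=snap('wrist','w3.png');print(tool_in_hoist(v,o),o['wrist_force'],o['time_s'],c['camera_matrix'][0])
a=cv2.imread('pics/w2.png');b=cv2.imread('pics/w3.png');d=np.abs(a.astype(int)-b).max(2);print(np.argwhere(d>60).shape, np.argwhere(d>60).min(0,initial=999),np.argwhere(d>60).max(0,initial=0))
cv2.imwrite('pics/w3c.png',np.hstack([cv2.resize(b[190:340,140:340],(400,300)),cv2.resize(a[190:340,140:340],(400,300))]))
```

```text
0 [398. 394.]
0.3 [374. 376.]
0.5 [357. 366.]
0.7 [341. 360.]
1 [320. 356.]
piv [370. 437.]
(array([-49.66488094,  64.5437648 , 263.35491772]), np.float64(5.7854812782562546e-05)) [ 0.04327618 -0.12987868  0.93128585] 4.65 [355.06166348   0.         276.11220017]
(488, 2) [0 2] [410 558]
```

View pics/w3c.png

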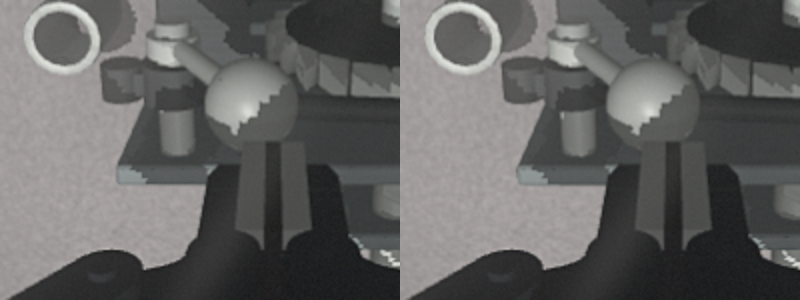

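{"fn": "arm_command", "kwargs": {
  "plan": [0,10,0,0,0,10,0,0,0,9,0,0,0,0,0,0,2,0,6,0,2,0,6,0,0,0,5,0,0,0,0,0,0,0,0,0]
}}

```text
time_s: 5.6
eef_pos: [0.485, -0.1406, 0.2462]
eef_rot: [-0.0, 0.632, 0.775, -0.0]
wrist_force: [0.3, -0.0, 0.2]
opening: -0.0
```

{"fn": "arm_command", "kwargs": {
  "plan": [0,-4,0,0,0,-4,0,0,0,-4,0,0,0,-4,0,0,0,-4,0,0,0,-4,0,0,0,-3,0,0,0,0,0,0]
}}

```text
time_s: 6.4
eef_pos: [0.4584, -0.1461, 0.2463]
eef_rot: [0.0, 0.632, 0.775, -0.0]
wrist_force: [-0.3, 0.9, -0.5]
opening: 0.001
```

Run:
```python
from h import *
v=np.load('v.npy');o,c=snap('wrist','w4.png');print(tool_in_hoist(v,o),o['wrist_force'],o['time_s'])
for t in (0,.2,.4,.6,1):print(t,proj(c,world(v,ball(t)),o).round())
g=cv2.cvtColor(c['color'],cv2.COLOR_RGB2GRAY)
for r in(230,245,255): print(r,' '.join(map(str,g[r,140:310:5])))
```

```text
(array([-47.97765685,  68.57485238, 246.34287143]), np.float64(-5.7979069431205754e-06)) [-0.28481288  0.93953852 -0.45908046] 6.4
0 [[257. 264.]]
0.2 [[234. 269.]]
0.4 [[210. 271.]]
0.6 [[185. 271.]]
1 [[144. 264.]]
230 164 167 163 217 162 94 97 209 196 165 159 156 160 155 184 204 143 127 100 97 100 101 100 102 86 84 86 91 103 104 92 91 48 52
245 157 166 167 168 166 165 160 161 164 95 93 105 106 87 71 72 70 65 56 148 136 101 121 128 128 123 107 83 74 64 107 95 117 115
255 161 166 164 165 161 163 163 158 165 89 88 85 73 60 90 70 70 64 55 57 133 151 160 163 162 91 93 90 86 65 54 53 55 53
```

Run:
```python
from h import *
a=cv2.imread('pics/w4.png')[180:330,140:340];cv2.imwrite('pics/w4c.png',cv2.resize(a,(800,600)))
```

```text
(no output)
```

View pics/w4c.png

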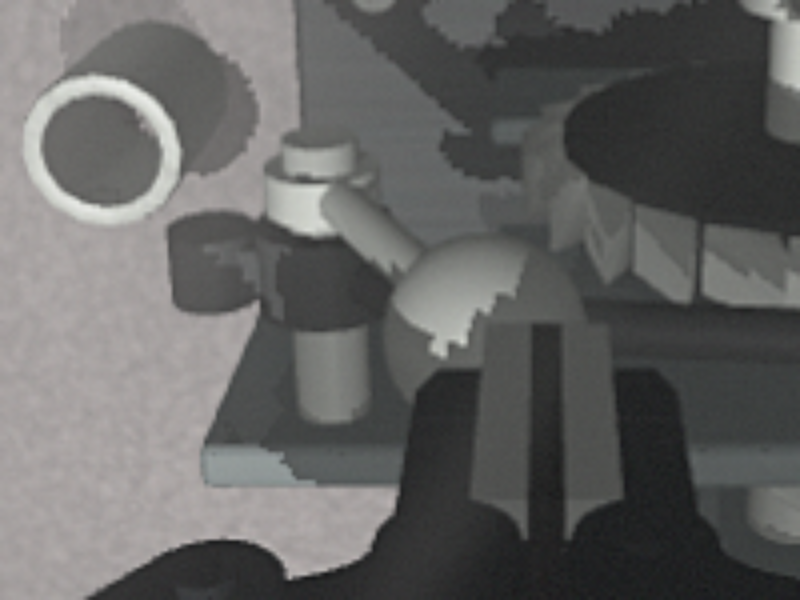

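{"fn": "arm_command", "kwargs": {
  "plan": [0,8,0,0,0,8,0,0,0,8,0,0,0,0,0,0,0,0,5,0,0,0,5,0,0,0,4,0,0,0,4,0,0,0,0,0,0,0,0,0]
}}

```text
time_s: 7.45
eef_pos: [0.4822, -0.1412, 0.2282]
eef_rot: [-0.0, 0.632, 0.775, -0.0]
wrist_force: [-0.4, 0.3, -0.1]
opening: 0.0
```

{"fn": "arm_command", "kwargs": {
  "plan": [0,-3,0,0,0,-3,0,0,0,-3,0,0,0,-3,0,0,0,-3,0,0,0,-3,0,0,0,0,0,0]
}}

```text
time_s: 8.15
eef_pos: [0.4679, -0.1449, 0.2321]
eef_rot: [0.004, 0.632, 0.775, 0.002]
wrist_force: [6.4, 4.8, 12.8]
opening: -0.004
```

Run:
```python
from h import *
v=np.load('v.npy');o,c=snap('wrist','w5.png');print(tool_in_hoist(v,o),o['wrist_force'],o['time_s'])
for t in (0,.2,.4,.6,1):print(t,proj(c,world(v,ball(t)),o).round())
a=c['color'][180:330,140:340,::-1];cv2.imwrite('pics/w5c.png',cv2.resize(a,(800,600)))
```

```text
(array([-38.48309511,  67.8472987 , 232.09572182]), np.float64(0.0006309426542895558)) [ 6.41999154  4.82619584 12.77978066] 8.15
0 [[235. 278.]]
0.2 [[210. 283.]]
0.4 [[183. 286.]]
0.6 [[156. 286.]]
1 [[112. 278.]]
```

View pics/w5c.png

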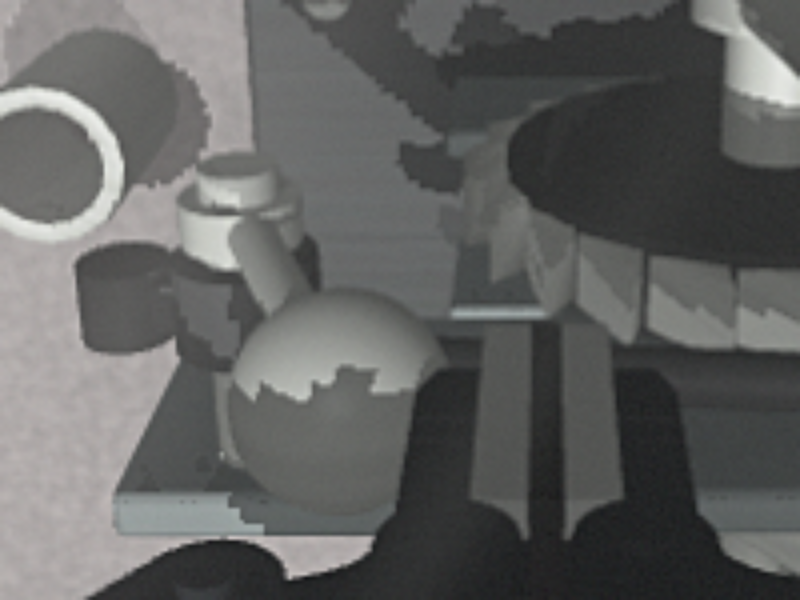

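{"fn": "arm_command", "kwargs": {
  "plan": [0,6,-4,0,0,6,0,0,0,5,0,0,0,0,0,0,0,0,0,0]
}}

```text
time_s: 8.7
eef_pos: [0.4809, -0.1412, 0.2315]
eef_rot: [-0.001, 0.632, 0.775, -0.0]
wrist_force: [0.4, 0.7, 1.1]
opening: 0.001
```

{"fn": "arm_command", "kwargs": {
  "plan": [-2,0,3,0,-2,0,3,0,0,0,2,0,0,0,2,0,0,0,0,0,0,0,0,0]
}}

```text
time_s: 9.3
eef_pos: [0.4821, -0.1453, 0.2223]
eef_rot: [-0.0, 0.632, 0.775, -0.0]
wrist_force: [-0.3, 0.8, -0.2]
opening: -0.001
```

Run:
```python
from h import *
v=np.load('v.npy');o,c=snap('wrist','w6.png');print(tool_in_hoist(v,o),o['wrist_force'],o['time_s'])
for t in (0,.2,.4,.6,1):print(t,proj(c,world(v,ball(t)),o).round())
a=c['color'][:,:,::-1];cv2.imwrite('pics/w6c.png',cv2.resize(a,(800,600)))
```

```text
(array([-24.67960701,  64.63052561, 222.2753085 ]), np.float64(0.00029249523762859197)) [-0.29510207  0.80618478 -0.18630225] 9.3
0 [[199. 282.]]
0.2 [[171. 287.]]
0.4 [[141. 290.]]
0.6 [[113. 290.]]
1 [[ 69. 281.]]
```

View pics/w6c.png

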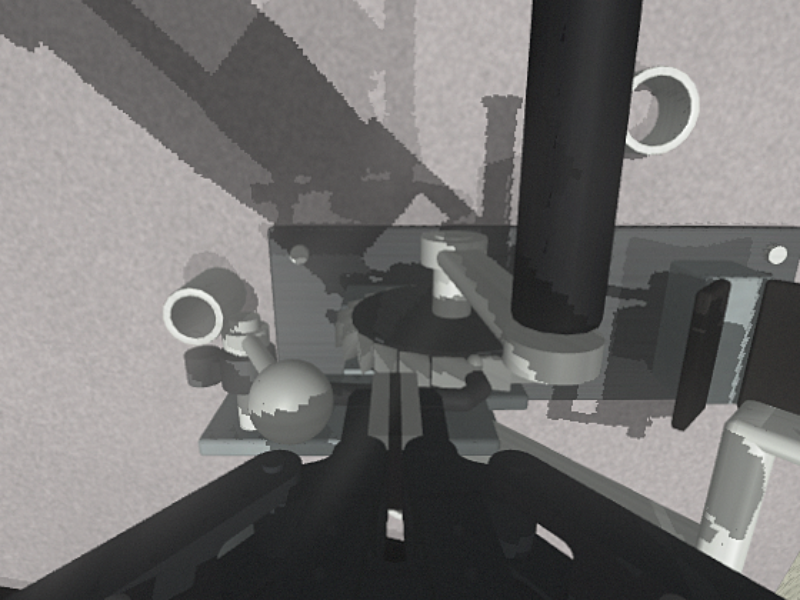

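{"fn": "arm_command", "kwargs": {
  "plan": [0,-3,0,0,0,-3,0,0,0,-3,0,0,0,-3,0,0,0,-3,0,0,0,-3,0,0,0,-2,0,0]
}}

```text
time_s: 10.05
eef_pos: [0.4619, -0.1493, 0.222]
eef_rot: [-0.0, 0.632, 0.775, -0.0]
wrist_force: [-0.6, 1.2, 0.8]
opening: 0.003
```

```bash
cat > blob.py <<'E'
from h import *; import sys
v=np.load('v.npy');o,c=snap('wrist',sys.argv[1]);print(tool_in_hoist(v,o),o['wrist_force'].round(1),o['time_s'],o['opening'])
for t in (0,.2,.4,.6,1):print(t,proj(c,world(v,ball(t)),o).round())
g=cv2.GaussianBlur(cv2.cvtColor(c['color'],cv2.COLOR_RGB2GRAY),(5,5),1)
print(cv2.HoughCircles(g,cv2.HOUGH_GRADIENT,1.2,60,param1=80,param2=22,minRadius=20,maxRadius=38))
E
python3 blob.py w7.png
```

```text
(array([-45.25111568,  64.73746966, 222.01011763]), np.float64(0.0001664024057093792)) [-0.6  1.2  0.8] 10.05 0.0028227547365581186
0 [[248. 283.]]
0.2 [[221. 288.]]
0.4 [[192. 291.]]
0.6 [[163. 291.]]
1 [[116. 282.]]
[[[210.6      289.80002   30.560001]
  [169.8      208.20001   21.32    ]
  [405.00003  126.600006  30.560001]]]
```

{"fn": "arm_command", "kwargs": {
  "plan": [0,-3,0,0,0,-3,0,0,0,-3,0,0,0,-3,0,0,0,-3,0,0,0,-3,0,0,0,-2,0,0,0,0,0,0,0,0,0,0,0,0,0,0]
}}

```text
time_s: 11.1
eef_pos: [0.443, -0.1533, 0.2223]
eef_rot: [0.0, 0.632, 0.775, 0.0]
wrist_force: [-0.5, 0.2, -0.3]
opening: 0.001
```

```bash
python3 blob.py w8.png
```

```text
(array([-64.57188177,  64.58706398, 222.29900734]), np.float64(0.00041211669257305817)) [-0.5  0.2 -0.3] 11.1 0.0006533756686522447
0 [[293. 282.]]
0.2 [[268. 287.]]
0.4 [[240. 290.]]
0.6 [[211. 290.]]
1 [[162. 282.]]
[[[480.6       82.200005  29.24    ]
  [163.8      279.        31.400002]
  [187.8      214.20001   26.6     ]
  [376.2      191.40001   30.68    ]]]
```

{"fn": "arm_command", "kwargs": {
  "plan": [0,0,-15,0,0,0,-30,0,0,0,-40,0,0,0,-45,0,22,20,0,0,22,20,0,0,22,20,0,0,22,18,0,0,0,0,0,0,0,0,0,0],
  "grip": 1
}}

```text
time_s: 12.15
eef_pos: [0.5017, -0.0511, 0.3521]
eef_rot: [-0.0, 0.632, 0.775, -0.0]
wrist_force: [-0.6, -0.3, 0.5]
opening: 0.994
```

Run:
```python
from h import *
v=np.load('v.npy');o,c=snap('wrist','w9.png');print(tool_in_hoist(v,o),o['wrist_force'],o['time_s'],o['opening'])
a=cv2.resize(c['color'][:,:,::-1],(800,600))
for q in (1.05,1.1,1.15):
  for y in (102,202):
    p=(proj(c,world(v,hnd(q,y)),o)[0]+.5)/.7-.5; print(q,y,p.round(1))
    if q==1.1: cv2.drawMarker(a,tuple(int(i) for i in p),(0,0,255),0,14,1)
for t in(0,1):print((proj(c,world(v,ball(t)),o)+.5)/.7-.5)
cv2.imwrite('pics/w9c.png',a)
```

```text
(array([ 13.39936883, 152.95609021, 352.07541144]), np.float64(0.0019340729958962604)) [-0.56215824 -0.26732576  0.49028181] 12.15 0.9942409726326734
1.05 102 [404.3 385.1]
1.05 202 [405.8 198.8]
1.1 102 [394.3 385.8]
1.1 202 [394.5 199. ]
1.15 102 [384.1 386.2]
1.15 202 [383.1 199.1]
[[275.70039636 423.6491988 ]]
[[182.87341329 423.04531134]]
```

View pics/w9c.png

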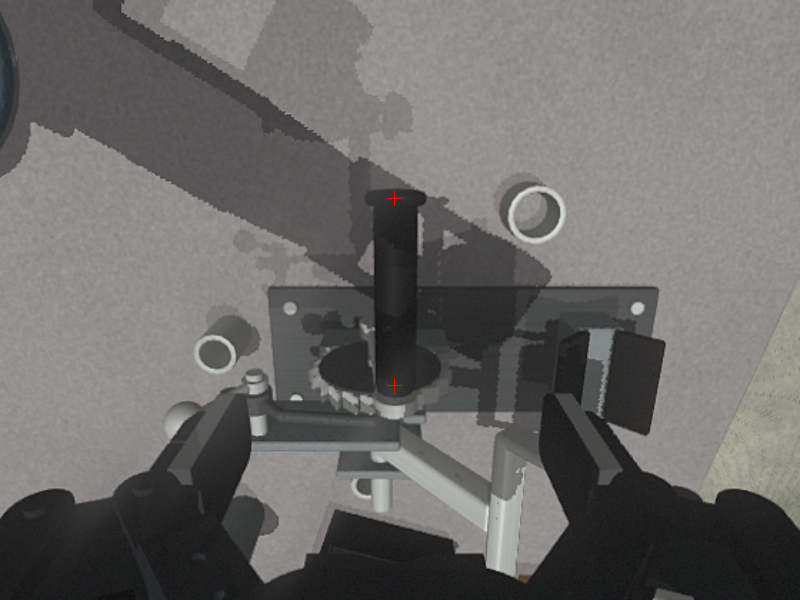

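{"fn": "arm_command", "kwargs": {
  "plan": [0,0,25,0,0,0,30,0,0,0,25,0,0,0,18,0,0,0,13,0,0,0,10,0,0,0,0,0,0,0,0,0]
}}

```text
time_s: 13.0
eef_pos: [0.502, -0.0518, 0.232]
eef_rot: [0.0, 0.632, 0.775, 0.0]
wrist_force: [1.2, -0.5, 0.8]
opening: 0.999
```

{"fn": "arm_command", "kwargs": {
  "plan": [0,0,0,0,0,0,0,0,0,0,0,0,0,0,0,0,0,0,0,0,0,0,0,0,0,0,0,0],
  "grip": 0
}}

```text
time_s: 13.7
eef_pos: [0.5019, -0.0514, 0.2317]
eef_rot: [0.0, 0.632, 0.775, 0.0]
wrist_force: [-1.8, 1.1, 2.8]
opening: 0.236
```

Run:
```python
from h import *
v=np.load('v.npy');o=ctrl.get_obs();print(tool_in_hoist(v,o),o['wrist_force'],o['torque'],o['time_s'],o['opening'])
q0=1.1
x0=np.array(hnd(q0,0))
for q in np.r_[1.1:1.36:.05]: print(q.round(2),(np.array(hnd(q,0))-x0).round(1))
```

```text
(array([ 13.52314653, 152.63481907, 231.66760895]), np.float64(0.0004397706500875498)) [-1.83534912  1.10858854  2.84231625] [ 0.12454146  0.05829165 -0.02769756] 13.7 0.23616688801260213
1.1 [0. 0. 0.]
1.15 [-5.5  0.   0.5]
1.2 [-11.    0.    0.8]
1.25 [-16.5   0.    0.8]
1.3 [-22.    0.    0.5]
1.35 [-27.4   0.   -0.1]
```

{"fn": "arm_command", "kwargs": {
  "plan": [0,-3,-0.3,0,0,-3,-0.3,0,0,-3,-0.2,0,0,-3,0,0,0,-3,0,0,0,-3,0.1,0,0,-3,0.1,0,0,-3,0.2,0,0,0,0,0,0,0,0,0,0,0,0,0,0,0,0,0]
}}

```text
time_s: 14.9
eef_pos: [0.4782, -0.0563, 0.2317]
eef_rot: [0.0, 0.632, 0.775, -0.0]
wrist_force: [3.4, 1.5, 1.7]
opening: 0.235
```

Run:
```python
from h import *
v=np.load('v.npy');o,c=snap('wrist','w10.png');print(tool_in_hoist(v,o),o['wrist_force'],o['torque'],o['time_s'],o['opening'])
p=proj(c,world(v,hnd(1.32,150)),o);print(p)
# pawl: compare with w9 not same pose; save crop around pawl
for P in([-85,68,212],[-5,55,225],ball(1)):print(proj(c,world(v,P),o).round())
cv2.imwrite('pics/w10c.png',cv2.resize(c['color'][:,:,::-1],(800,600)))
```

```text
(array([-10.59108875, 152.56805191, 231.70412746]), np.float64(0.00031714776154182016)) [3.36672025 1.48607706 1.70548513] [ 0.09608364 -0.57188111  0.07242283] 14.9 0.23512551095640977
[[275.17376077 303.73357562]]
[[164. 353.]]
[[285. 384.]]
[[ 84. 418.]]
```

Run:
```python
from h import *
qs=np.r_[np.linspace(1.32,.92,18)]
P=np.array([hnd(q,0) for q in qs])[:,[0,2]]
r=np.round(P-P[0],1);d=np.diff(r,axis=0)
print([float(x) for a,b in d for x in (0,a.round(1),-b.round(1)+0,0)])
```

```text
[0.0, 2.6, -0.2, 0.0, 0.0, 2.6, -0.2, 0.0, 0.0, 2.5, -0.1, 0.0, 0.0, 2.6, 0.0, 0.0, 0.0, 2.6, 0.0, 0.0, 0.0, 2.6, 0.1, 0.0, 0.0, 2.6, 0.1, 0.0, 0.0, 2.6, 0.2, 0.0, 0.0, 2.6, 0.3, 0.0, 0.0, 2.5, 0.3, 0.0, 0.0, 2.6, 0.4, 0.0, 0.0, 2.5, 0.4, 0.0, 0.0, 2.6, 0.5, 0.0, 0.0, 2.5, 0.6, 0.0, 0.0, 2.5, 0.6, 0.0, 0.0, 2.5, 0.7, 0.0, 0.0, 2.5, 0.7, 0.0]
```

{"fn": "arm_command", "kwargs": {
  "plan": [0,2.6,-0.2,0,0,2.6,-0.2,0,0,2.5,-0.1,0,0,2.6,0,0,0,2.6,0,0,0,2.6,0.1,0,0,2.6,0.1,0,0,2.6,0.2,0,0,2.6,0.3,0,0,2.5,0.3,0,0,2.6,0.4,0,0,2.5,0.4,0]
}}

```text
time_s: 16.15
eef_pos: [0.5091, -0.0499, 0.2306]
eef_rot: [0.0, 0.632, 0.775, 0.0]
wrist_force: [5.6, 2.3, 1.9]
opening: 0.236
```

```bash
cat > st.py <<'E'
from h import *; import sys
v=np.load('v.npy');o=ctrl.get_obs();p,_=tool_in_hoist(v,o)
f=R.from_euler('z',-v[2]).apply(o['wrist_force'])
q=np.arctan2(p[2]+47.9-170,p[0])-.35
print(p.round(1),'f',f.round(1),o['time_s'],o['opening'].round(3),'q',q.round(3),'r',np.hypot(p[2]+47.9-170,p[0]).round(1))
if len(sys.argv)>1:
    a,b,n=map(float,sys.argv[1:]);P=np.array([hnd(q,0) for q in np.linspace(a,b,int(n)+1)])[:,[0,2]]
    d=np.diff(np.round(P-P[0],1),axis=0).round(1); print([float(x) for a,b in d for x in (0,a,-b+0,0)])
E
python3 st.py 1.037 .6 20
```

```text
Traceback (most recent call last):
  File "st.py", line 5, in <module>
    print(p.round(1),'f',f.round(1),o['time_s'],o['opening'].round(3),'q',q.round(3),'r',np.hypot(p[2]+47.9-170,p[0]).round(1))
                                                ^^^^^^^^^^^^^^^^^^
AttributeError: 'float' object has no attribute 'round'
```

```bash
sed -i "s/o\['opening'\].round(3)/round(o['opening'],3)/" st.py; python3 st.py 1.037 .6 20
```

```text
[ 20.9 152.6 230.6] f [6.  1.1 1.9] 16.15 0.236 q 1.03 r 110.5
[0.0, 2.4, 0.5, 0.0, 0.0, 2.3, 0.5, 0.0, 0.0, 2.3, 0.5, 0.0, 0.0, 2.4, 0.7, 0.0, 0.0, 2.3, 0.6, 0.0, 0.0, 2.3, 0.8, 0.0, 0.0, 2.2, 0.7, 0.0, 0.0, 2.3, 0.8, 0.0, 0.0, 2.2, 0.9, 0.0, 0.0, 2.3, 0.9, 0.0, 0.0, 2.2, 1.0, 0.0, 0.0, 2.1, 1.0, 0.0, 0.0, 2.2, 1.1, 0.0, 0.0, 2.1, 1.1, 0.0, 0.0, 2.1, 1.1, 0.0, 0.0, 2.1, 1.2, 0.0, 0.0, 2.1, 1.3, 0.0, 0.0, 2.0, 1.3, 0.0, 0.0, 2.0, 1.3, 0.0, 0.0, 2.0, 1.4, 0.0]
```

{"fn": "arm_command", "kwargs": {
  "plan": [0,2.4,0.5,0,0,2.3,0.5,0,0,2.3,0.5,0,0,2.4,0.7,0,0,2.3,0.6,0,0,2.3,0.8,0,0,2.2,0.7,0,0,2.3,0.8,0,0,2.2,0.9,0,0,2.3,0.9,0,0,2.2,1,0,0,2.1,1,0,0,2.2,1.1,0,0,2.1,1.1,0,0,2.1,1.1,0,0,2.1,1.2,0,0,2.1,1.3,0,0,2,1.3,0,0,2,1.3,0,0,2,1.4,0]
}}

```text
time_s: 18.15
eef_pos: [0.5529, -0.0409, 0.2119]
eef_rot: [0.001, 0.632, 0.775, 0.001]
wrist_force: [9.9, 2.3, -0.2]
opening: 0.232
```

```bash
python3 st.py .6 .2 20
```

```text
[ 65.7 152.7 211.9] f [10.1  0.3 -0.2] 18.15 0.232 q 0.589 r 111.2
[0.0, 1.8, 1.3, 0.0, 0.0, 1.7, 1.3, 0.0, 0.0, 1.8, 1.4, 0.0, 0.0, 1.6, 1.4, 0.0, 0.0, 1.7, 1.4, 0.0, 0.0, 1.7, 1.5, 0.0, 0.0, 1.6, 1.5, 0.0, 0.0, 1.5, 1.5, 0.0, 0.0, 1.6, 1.6, 0.0, 0.0, 1.5, 1.6, 0.0, 0.0, 1.5, 1.6, 0.0, 0.0, 1.4, 1.7, 0.0, 0.0, 1.5, 1.7, 0.0, 0.0, 1.3, 1.7, 0.0, 0.0, 1.4, 1.7, 0.0, 0.0, 1.3, 1.8, 0.0, 0.0, 1.3, 1.8, 0.0, 0.0, 1.2, 1.8, 0.0, 0.0, 1.2, 1.8, 0.0, 0.0, 1.2, 1.9, 0.0]
```

{"fn": "arm_command", "kwargs": {
  "plan": [0,1.8,1.3,0,0,1.7,1.3,0,0,1.8,1.4,0,0,1.6,1.4,0,0,1.7,1.4,0,0,1.7,1.5,0,0,1.6,1.5,0,0,1.5,1.5,0,0,1.6,1.6,0,0,1.5,1.6,0,0,1.5,1.6,0,0,1.4,1.7,0,0,1.5,1.7,0,0,1.3,1.7,0,0,1.4,1.7,0,0,1.3,1.8,0,0,1.3,1.8,0,0,1.2,1.8,0,0,1.2,1.8,0,0,1.2,1.9,0]
}}

```text
time_s: 20.15
eef_pos: [0.5823, -0.0348, 0.1795]
eef_rot: [0.001, 0.632, 0.775, 0.001]
wrist_force: [10.9, 2.9, -2.5]
opening: 0.234
```

```bash
python3 st.py .2 0 12
```

```text
[ 95.7 152.8 179.5] f [11.3  0.7 -2.5] 20.15 0.234 q 0.19 r 111.6
[0.0, 0.9, 1.6, 0.0, 0.0, 1.0, 1.6, 0.0, 0.0, 0.9, 1.6, 0.0, 0.0, 0.8, 1.6, 0.0, 0.0, 0.9, 1.6, 0.0, 0.0, 0.8, 1.6, 0.0, 0.0, 0.8, 1.7, 0.0, 0.0, 0.7, 1.7, 0.0, 0.0, 0.7, 1.7, 0.0, 0.0, 0.7, 1.7, 0.0, 0.0, 0.7, 1.7, 0.0, 0.0, 0.7, 1.7, 0.0]
```

{"fn": "arm_command", "kwargs": {
  "plan": [0,0.8,1.6,0,0,0.9,1.6,0,0,0.8,1.6,0,0,0.7,1.6,0,0,0.8,1.6,0,0,0.8,1.6,0,0,0.7,1.7,0,0,0.7,1.7,0,0,0.7,1.7,0,0,0.7,1.7,0,0,0.7,1.7,0,0,0.7,1.7,0,0,0,0,0,0,0,0,0,0,0,0,0]
}}

```text
time_s: 21.65
eef_pos: [0.5914, -0.033, 0.1602]
eef_rot: [0.001, 0.632, 0.775, 0.002]
wrist_force: [11.3, 4.0, -1.1]
opening: 0.233
```

```bash
python3 st.py
```

```text
[105.  152.8 160.2] f [11.9  1.6 -1.1] 21.65 0.233 q -0.002 r 111.6
```

{"fn": "arm_command", "kwargs": {
  "plan": [0,-0.3,1,0,0,-0.3,1,0,0,-0.3,1,0,0,0,0,0,0,0,0,0]
}}

```text
time_s: 22.15
eef_pos: [0.5917, -0.033, 0.1598]
eef_rot: [0.003, 0.632, 0.775, 0.002]
wrist_force: [7.0, 6.0, 9.8]
opening: 0.235
```

```bash
python3 st.py
```

```text
[105.2 152.7 159.8] f [8.  4.5 9.8] 22.15 0.235 q -0.006 r 111.8
```

{"fn": "arm_command", "kwargs": {
  "plan": [0,0,-1,0,0,0,-1,0,0,0,0,0]
}}

```text
time_s: 22.45
eef_pos: [0.5915, -0.033, 0.1601]
eef_rot: [0.002, 0.632, 0.775, 0.002]
wrist_force: [12.5, 4.4, 0.9]
opening: 0.239
```

{"fn": "arm_command", "kwargs": {
  "plan": [0,0,0,0,0,0,0,0,0,0,0,0,0,0,0,0,0,0,0,0,0,0,0,0,0,0,0,0,0,0,0,0],
  "grip": 1
}}

```text
time_s: 23.25
eef_pos: [0.5885, -0.0337, 0.1589]
eef_rot: [-0.0, 0.632, 0.775, -0.0]
wrist_force: [-0.8, 0.7, -0.4]
opening: 0.998
```

{"fn": "arm_command", "kwargs": {
  "plan": [0,0,-10,0,0,0,-20,0,0,0,-30,0,0,0,-30,0,0,0,-30,0,0,0,-30,0,0,0,-30,0,40,-30,0,0,40,-30,0,0,40,-30,0,0,40,-30,0,0,40,-30,0,0,0,0,0,0,0,0,0,0,0,0,0,0]
}}

```text
time_s: 24.75
eef_pos: [0.4021, 0.1317, 0.3394]
eef_rot: [0.001, 0.632, 0.775, 0.0]
wrist_force: [0.9, 0.1, 0.5]
opening: 0.998
```

```bash
python3 st.py
python3 - <<'E'
from h import *
v=np.load('v.npy');o,c=snap('scene','s3.png');o,t=snap('top','t3.png')
a=c['color'][120:345,150:350,::-1].copy();b=t['color'][120:345,230:430,::-1].copy()
for im,cc,off in((a,c,(150,120)),(b,t,(230,120))):
    im[:]=im
out=[]
for im,cc,off in((a,c,(150,120)),(b,t,(230,120))):
    s=2;im=cv2.resize(im,None,fx=s,fy=s,interpolation=cv2.INTER_CUBIC)
    for P in(hnd(0,102),hnd(0,203),ball(1)):
        p=(proj(cc,world(v,P))[0]-off+.5)*s-.5;cv2.drawMarker(im,tuple(int(i) for i in p),(0,0,255),0,8,1)
    out.append(im)
cv2.imwrite('pics/fin.png',np.hstack(out))
E
```

```text
[-47.5 352.  339.4] f [ 0.9 -0.1  0.5] 24.75 0.998 q 1.436 r 222.5
```

View pics/fin.png

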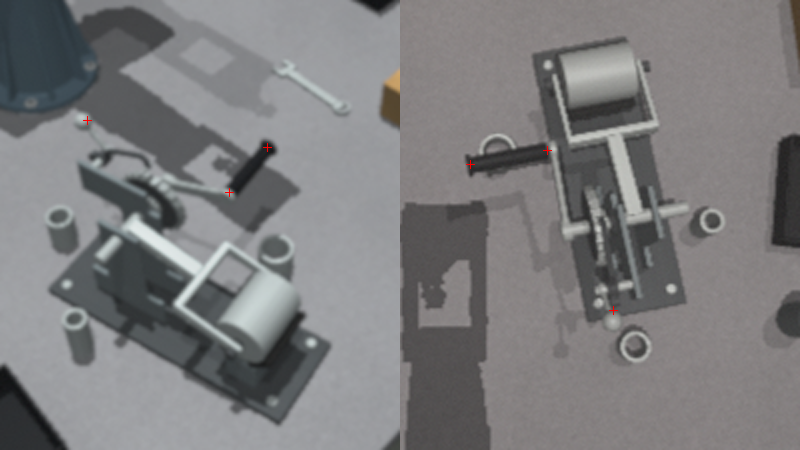

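```bash
python3 -c "
from h import *
print(ctrl.hand_in())"
```

```text
the job is handed in; nothing more can be done
None
```

The job is done and handed in at about 25 s. The trip lever is tipped over, the roller lies in its saddle, and the gripper has let go and is clear of the hoist.

**Trip lever:** I tipped the ball with the shut gripper until it was past upright, and it fell to its stop by itself. There was no noticeable force at the end of the push.

**Crank:** I wound it up by about 0.22 rad, then let it back under the load from about 1.32 rad to 0 in roughly 6.5 s. The ratchet did not block it on the way down. At the bottom, a further 3 mm of downward command did not move the handle and gave about 10 N upward, so it was on its stop.

**Last checks:**
- The final scene and top pictures show the roller in the saddle.
- The handle sits where it is predicted to be at 0.
- The ball lies slightly past its expected place. That fits the pawl being raised, but I did not measure the pawl itself.
- The sleeves and spanner look undisturbed. I did not measure their positions, and the carton, oil can and tote were only partly in the last picture or out of it.

**What disagreed:**
- **Fingertip length:** The fingertips turned out to be about 30 mm short of the stated TCP. My first two passes at the ball went over it without touching. A third pressed on top of it at about 13 N up and 7 N sideways, with the lever still near its start and not against its stop. I backed off, went lower and carried on.
- **Sideways force on the handle:** While turning back, the side force reached about 12 N. Part of that was probably a 1–2 mm error in my estimate of the shaft position.

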